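# Seat the inlays of a jigsaw woodblock

### The job

Three inlays stand proud of the wooden printing plate: with the fingertips, gently press each one straight down until its top is flush with the top of the plate, first the long bar, then the square, and last the round one. Only press them, never pull them up or lean hard on the plate, and leave the brass weight, the ink jar and the ink roller where they stand.

Things in the scene. Friction and masses are not known exactly. Their poses are not given: they have to be found in the camera images.
- plate: Plywood printing plate, 200 (x) x 272 (y) x 24 mm, clamped flat to the bench (it does not move). Origin at the centre of its underside, on the bench. Three tiles with inlays are let into its top, in any order, at (x, y) = (-45, -88), (40, 0) and (-45, 88) mm on its axes.
- bar_tile: The light wood tile, 76 x 76 mm, let into the plate, its carved face 3 mm below the plate's top; its central recess holds the bar inlay. Fixed to the plate. Origin on the bench surface below the tile's centre; its face is 21 mm above the bench; x and y axes run along the plate's.
- square_tile: The light wood tile, 76 x 76 mm, let into the plate, its carved face 3 mm below the plate's top; its central recess holds the square inlay. Fixed to the plate. Origin on the bench surface below the tile's centre; its face is 21 mm above the bench; x and y axes run along the plate's.
- round_tile: The light wood tile, 76 x 76 mm, let into the plate, its carved face 3 mm below the plate's top; its central recess holds the round inlay. Fixed to the plate. Origin on the bench surface below the tile's centre; its face is 21 mm above the bench; x and y axes run along the plate's.
- bar_inlay (a joint): Long bar inlay of brown wood, flat top 24 x 66 mm, long side along the plate's y. Joint value: metres pressed down; 0 = top face 14 mm above the plate's top, 0.014 = flush with the plate's top and seated on a felt bed. Starts between 0 and 0.006 (8 to 14 mm proud). It slides straight down, without springing back, against about 4 N of steady friction; negative values mean it has been pulled up out of its recess.
- square_inlay (a joint): Square inlay of the same brown wood, flat top 38 x 38 mm. Joint value: metres pressed down; 0 = top face 14 mm above the plate's top, 0.014 = flush with the plate's top and seated on a felt bed. Starts between 0 and 0.006 (8 to 14 mm proud). It slides straight down, without springing back, against about 4 N of steady friction; negative values mean it has been pulled up out of its recess.
- round_inlay (a joint): Round inlay of the same brown wood, flat top 34 mm across. Joint value: metres pressed down; 0 = top face 14 mm above the plate's top, 0.014 = flush with the plate's top and seated on a felt bed. Starts between 0 and 0.006 (8 to 14 mm proud). It slides straight down, without springing back, against about 4 N of steady friction; negative values mean it has been pulled up out of its recess.
- bar_top (a point): Centre of the bar inlay's top face; it moves with the inlay. 24 mm above the bench when flush. Once the inlay is seated, the felt under it yields about 1 mm per further 6 N (at most 5 mm) and brings it back to flush on release; the joint value does not show this.
- square_top (a point): Centre of the square inlay's top face; it moves with the inlay. 24 mm above the bench when flush. Once the inlay is seated, the felt under it yields about 1 mm per further 6 N (at most 5 mm) and brings it back to flush on release; the joint value does not show this.
- round_top (a point): Centre of the round inlay's top face; it moves with the inlay. 24 mm above the bench when flush. Once the inlay is seated, the felt under it yields about 1 mm per further 6 N (at most 5 mm) and brings it back to flush on release; the joint value does not show this.
- weight: Small loose brass weight with a waist, 28 mm across, 34 mm high, 0.12 kg, standing on the plate in its far left (+x, +y) corner, more than 65 mm from any inlay's centre. Origin at the centre of its underside. To be left alone.
- ink_jar: Loose ink jar with black lid, 60 mm across, 65 mm high, standing on the bench to the left (+y) of the plate. Origin at the centre of its underside. To be left alone.
- brayer: Loose ink roller: black rubber roller 32 mm across and 80 mm long along its y, wooden handle reaching 130 mm along its +x, 32 mm high, lying on the bench to the right (-y) of the plate. Origin on the bench below the roller's middle. To be left alone.
Things that resemble listed ones, but are neither listed nor needed, are in the scene too. What is shaped like the round_tile but blue or purple is not meant.

How it is judged (in metres and radians):
On the way, in this order (a step that is already met when the one before it is completed fails the run):
1. the bar is pressed flush while the square and the round inlay still stand proud (value of joint bar_inlay above 0.012 m and value of joint each of square_inlay, round_inlay below 0.009 m), for 0.1 s.
2. then the square is pressed flush while the round inlay still stands proud (value of joint each of bar_inlay, square_inlay above 0.012 m and value of joint round_inlay below 0.009 m), for 0.1 s.
3. last the round inlay is pressed flush (value of joint each of bar_inlay, square_inlay, round_inlay above 0.012 m), for 0.1 s.
At the end, for the whole second after the job is handed in: All three inlays are flush to within 2 mm, and the weight, the jar and the roller are at rest within 15 mm of where they began (all of step 3 and distance of each of weight, ink_jar, brayer from where it was at the start of the episode below 0.015 m and linear speed of each of weight, ink_jar, brayer below 0.02 m/s); the robot touches nothing.
It fails at once if an inlay is pulled up out of its recess (more than 4 mm above its highest start) (value of joint any of bar_inlay, square_inlay, round_inlay below -0.004 m).
It fails at once if the fingers press on an inlay, its tile or the plate with more than 35 N (contact force between the fingers and bar_tile above 35 N or contact force between the fingers and square_tile above 35 N or contact force between the fingers and round_tile above 35 N or contact force between the fingers and plate above 35 N).
It fails at once if the weight, the jar or the roller is moved more than 15 mm or lifted (distance of any of weight, ink_jar, brayer from where it was at the start of the episode above 0.015 m).
It also fails if it takes over 43 s, if anything falls off the work surface, if the arm or the gripper's body presses on something with over 40 N, if the wrist force passes 120 N, or if a joint passes its speed limit or range.

### The arm

A 6-joint arm with a two-finger parallel gripper is mounted at the origin on the work surface. World frame = base frame: x ahead of the robot, y to its left, z up, the work surface at z = 0. Lengths are in mm, angles in rad, forces in N, time in s.
With the tool pointing down it reaches from about 400 to 925 mm from the base axis. Payload 12.5 kg.
Tool frame: the origin (TCP) lies between the finger pads; the fingertips stand 25 mm ahead of it and the grasp point (between the pads) lies 6 mm ahead of it; z points along the fingers, y is the line along which they close (so a half turn about z gives the same grasp; the last joint's range is limited). The gripper opens to 95 mm and grips with 3 to 60 N. Pads are 20 mm wide; open, the fingers measure 119 mm over their backs; the gripper's body (75 mm by 180 mm) begins 59 mm behind the grasp point.
Start: joints at [1.095, 0.491, 1.559, -0, 1.092, -0.106], TCP at [225.877, 582.772, 239.661] pointing down, gripper open.
Joint ranges: [-3.1, 3.1], [-0.84, 2.19], [0.05, 2.79], [-1.13, 4.28], [0.06, 2.93], [-2.69, 2.69]. Speed limits (rad/s): [2.22, 2.22, 2.79, 3.14, 3.14, 3.14].

### API

Orientations are given as [roll, pitch, yaw] about the fixed x, y, z axes, in that order (R = Rz(yaw) Ry(pitch) Rx(roll)).
In Python, from cell import state, read_camera, job_done, cut_out gives the robot as it stands. The module is installed in compiled form; this text tells all that it offers.
- The arm moves only by the tool jog_arm, never from a script. Its argument "motion" is a list of rows, each a list of 2 entries, a list of its own where there are three numbers: the shift along the tool's x, y, z in mm, then the turn about the tool's z in rad. A call has 1 to 5 rows; each row is the pose to reach, as a shift and turn from the pose commanded when the call began, along the tool's axes at that moment; what a row does not reach only later rows make up. A row lasts 1/10 s, in which the tool goes at most 50 mm and 8.59 degrees, less where a joint would pass 70% of its speed; a pose out of reach is approached as far as the arm can. A call with a gripper value outside its range is refused whole. "grip" is the closure, from 0 (fully open) to 1 (shut), set as the call begins (left out, the last holds). The fingers move at their own pace and stop on an object; the grip force is fixed at half the most. Time passes only in rows, so rows that repeat a pose let the fingers close. It gives the time, the measured TCP pose, the force, the opening and the grip force at its end, in the units of the state.
- state(): the state, without advancing time (a new reading comes with each control period).
- read_camera(name): name is "side" or "top" or "wrist"; returns a dict with "img" (480x640x3 uint8, blue, green, red), "vertical_fov" (degrees; the focal length in pixels is half the picture's height over the tangent of half this angle, whatever the lens; pixels are square), "cx", "cy" (the principal point, pixels), "k1" (the pictures are not rectified: a ray, as slopes to the right and down, at radius r is drawn at 1 + k1 r^2 times it, then the intrinsics apply), "extrinsics" (4x4, takes a point from camera to world coordinates). Camera axes: x right, y up, looking along -z (the intrinsics and any distortion apply to the point x, -y, -z); pixel columns grow to the right and rows downward; lengths in mm; the calibration is good to about 2 mm. A picture is of the moment at which its call begins. There is no depth.
- job_done(): hands the job in; it is judged then, once.
Trained networks look in a picture, given as the dict that the camera call returned (one of the last four; its "shot" number tells which), for a name from the list of things; names that differ only in an ending like _2 or _b are one class to them, and where a whole thing is asked for, a point or a joint stands for the part that bears it (a point fixed in the world has none). Each returns a list of dicts, best first, with "p" (0 to 1); they miss things now and then, are a little off and sometimes report something else, mostly with a low value. They report only what shows in the picture. A call takes as long as a camera call. They do not tell look-alikes from the thing itself.
- cut_out(name, picture): "region" (480x640 bool, what is visible of it) and "box" ([left, top, right, bottom] in pixels, round what is visible of it).
The state is a dict: "t": time; "joints": joint angles; "qvel": joint speeds; "tau": joint torques, N m; "eef_pos": TCP position; "tcp_rot": TCP orientation; "ft_force": force on the tool from outside, world axes, zero at the start; "moment": the same for the moment, N m; "opening": opening from 0.0 (shut) to 1.0 (fully open); "grip_force": force on a finger pad.
Only numpy, scipy, OpenCV 4.12 (cv2) and the standard library are available. Lean on these libraries where they do the work, as an engineer would, in place of code of your own. Each camera call takes 0.05 s, during which the arm holds its last target. There are 200 camera calls.

## Working session

There is one attempt and no reset: what is moved stays moved. The work goes in short steps, Python scripts to look and compute and a tool call to move; the robot and the scene stay as the last step left them, time stands still between calls to the robot, and variables do not carry over. Pictures are saved under pics/ and viewed, at most 10 in all, crops included, and the job is handed in when it is done.

Besides the shell and the picture viewer there is one more tool, called after ">>>" in YAML: its name, and indented under it one key for each argument. jog_arm: Moves the arm, as the interface text tells. Its arguments: {"type":"object","properties":{"motion":{"type":"array"},"grip":{"type":"number"}},"required":["motion"]}

```bash
mkdir -p pics; cat > h.py <<'E'
import numpy as np,cv2
from cell import *
def K(p):
    f=240/np.tan(np.radians(p["vertical_fov"])/2)
    return np.array([[f,0,p["cx"]],[0,f,p["cy"]],[0,0,1.]])
def ray(p,uv,z):
    d=np.array([p["k1"],0,0,0,0],float)[:4]
    # invert r*(1+k1 r^2)
    s=cv2.undistortPoints(np.array([[uv]],float),K(p),np.array([p["k1"],0,0,0,0.]))[0,0]
    E=np.array(p["extrinsics"]);v=E[:3,:3]@np.array([s[0],-s[1],-1]);o=E[:3,3]
    return o+v*(z-o[2])/v[2]
def proj(p,P):
    E=np.array(p["extrinsics"]);q=E[:3,:3].T@(np.array(P,float)-E[:3,3])
    x=np.array([q[0],-q[1],-q[2]])[None]
    return cv2.projectPoints(x,np.zeros(3),np.zeros(3),K(p),np.array([p["k1"],0,0,0,0.]))[0][0,0]
E
cat > a.py <<'E'
from h import *
print(state())
for c in ["top","side"]:
    p=read_camera(c);cv2.imwrite(f"pics/{c}0.png",p["img"])
    print(c,p["k1"],np.array(p["extrinsics"])[:3,3])
    for n in ["plate","bar_tile","square_tile","round_tile","bar_inlay","square_inlay","round_inlay","weight","ink_jar","brayer"]:
        for r in cut_out(n,p)[:3]:
            m=r["region"];ys,xs=np.nonzero(m)
            if len(xs)==0: continue
            uv=(xs.mean(),ys.mean())
            print(n,round(r["p"],2),r["box"],np.round(uv,1),np.round(ray(p,uv,32 if 'inlay' in n else 24),0))
E
python3 a.py
```

```text
{'t': 0.0, 'joints': array([ 1.09540045e+00,  4.91592751e-01,  1.55946375e+00, -4.18934422e-05,
        1.09167887e+00, -1.05587365e-01]), 'qvel': array([ 0.00114362, -0.00026246,  0.00031218,  0.00133938, -0.0003151 ,
       -0.00030773]), 'tau': array([ 5.04952859e-04, -6.12640572e+01, -2.58167928e+01,  6.91689667e-02,
        4.83422284e-02, -9.82184292e-05]), 'eef_pos': array([225.77804034, 582.56118764, 239.03618226]), 'tcp_rot': array([-3.14045238e+00, -8.34856315e-05,  2.77180343e+00]), 'ft_force': array([-0.03376003,  0.3792063 ,  0.16565756]), 'moment': array([-0.025486  , -0.05236086,  0.02699325]), 'grip_force': 0.0, 'opening': 1.0002362689282671}
top -0.06840050831761131 [460.82970025  62.66251691 756.50085264]
bar_tile 0.86 [219.4, 213.9, 278.9, 274.5] [250.6 242.8] [573. 180.  24.]
bar_tile 0.6 [291.9, 184.7, 350.5, 245.5] [321.  214.3] [621.  67.  24.]
square_tile 0.72 [210.6, 151.5, 411.8, 327.1] [314.8 235.8] [585.  77.  24.]
square_tile 0.62 [325.2, 250.6, 380.5, 314.9] [352.3 282.7] [510.  17.  24.]
round_tile 0.93 [277.6, 361.3, 344.4, 428.4] [309.9 393.4] [339.  
[... 1333 characters left out ...]
] [336. 104.  24.]
round_tile 0.81 [205.9, 194.6, 263.6, 228.6] [232.5 210.2] [797. -48.  24.]
bar_inlay 0.96 [278.1, 277.2, 320.2, 310.1] [297.4 294.4] [572. 186.  32.]
bar_inlay 0.17 [339.5, 235.6, 394.0, 265.9] [368.3 250.4] [505.  32.  32.]
square_inlay 0.87 [354.4, 237.2, 383.5, 258.7] [367.8 247.3] [508.  23.  32.]
round_inlay 0.76 [282.9, 242.8, 306.9, 260.3] [295.  251.4] [619.  74.  32.]
round_inlay 0.74 [457.3, 276.6, 480.0, 299.4] [470.4 285.9] [336.  86.  32.]
round_inlay 0.45 [224.6, 195.7, 243.6, 211.8] [231.8 201.8] [807. -67.  32.]
weight 0.56 [229.7, 251.4, 247.2, 280.4] [236.4 266.9] [695. 137.  24.]
brayer 0.57 [359.7, 199.7, 433.9, 244.6] [401.1 219.6] [ 477. -112.   24.]
```

View pics/top0.png

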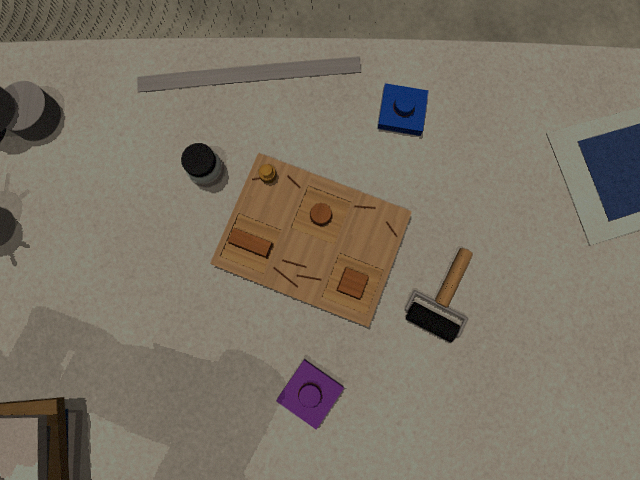

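View pics/side0.png

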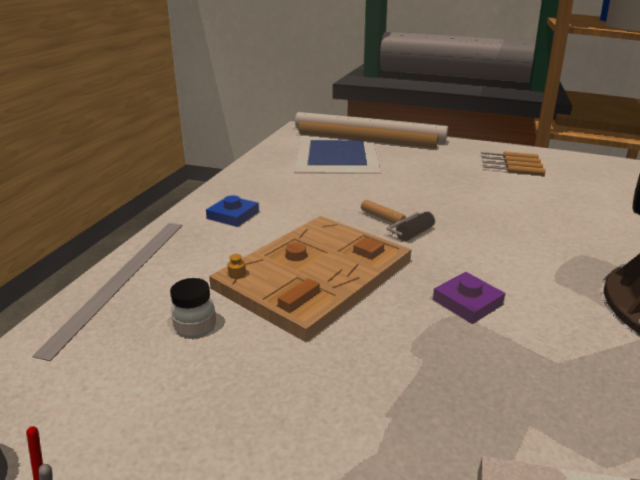

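The top picture shows the plate: bar at pixel (250,242), round at (321,214) and square at (352,282). The weight is at (267,174), the jar at (200,160) and the roller at (435,320); the blue and purple tiles are decoys. The spacings fit the plate layout, with bar–square 173 mm against a nominal 176 mm. I'll close the fingers and move toward the bar at about (573,180).

>>> jog_arm:
  motion:
    - [[-35, -19, 0], 0]
    - [[-75, -40, 0], 0]
    - [[-117, -62, 10], 0]
    - [[-159, -84, 25], 0]
    - [[-200, -106, 40], 0]
  grip: 1

```text
t: 1.6
eef_pos: [375.1, 410.2, 199.5]
tcp_rot: [3.141, 0.0, 2.772]
ft_force: [0.8, 1.0, 0.2]
opening: 0.633
grip_force: 0.0
```

>>> jog_arm:
  motion:
    - [[-42, -22, 10], 0]
    - [[-84, -44, 20], 0]
    - [[-126, -66, 30], 0]
    - [[-168, -88, 40], 0]
    - [[-205, -110, 50], 0]

```text
t: 2.1
eef_pos: [526.9, 233.2, 149.4]
tcp_rot: [3.141, 0.001, 2.771]
ft_force: [0.7, -0.1, -0.7]
opening: 0.213
grip_force: 0.0
```

>>> jog_arm:
  motion:
    - [[-35, -20, 10], 0]
    - [[-64, -34, 20], 0]
    - [[-64, -34, 24], 0]

```text
t: 2.4
eef_pos: [574.9, 177.3, 124.6]
tcp_rot: [-3.141, 0.0, 2.768]
ft_force: [-0.3, -0.4, 0.3]
opening: 0.012
grip_force: 0.0
```

```bash
cat > b.py <<'E'
from h import *
p=read_camera("wrist");im=p["img"].copy();s=state();e=s["eef_pos"];print(e,s["ft_force"])
for n in ["bar_tile","bar_inlay","square_inlay","round_inlay"]:
    for r in cut_out(n,p)[:2]:
        ys,xs=np.nonzero(r["region"])
        print(n,round(r["p"],2),r["box"],np.round(ray(p,(xs.mean(),ys.mean()),21 if 'tile' in n else 35),0))
u=proj(p,[e[0],e[1],35]);cv2.drawMarker(im,tuple(int(v) for v in u),(0,0,255),0,15,1)
cv2.imwrite("pics/w1.png",im)
E
python3 b.py
```

```text
[573.36714534 178.6466652  124.30174745] [-0.26018563  0.65886348 -0.52590539]
bar_tile 0.91 [268.1, 191.8, 377.6, 293.3] [570. 183.  21.]
bar_tile 0.5 [184.5, 331.7, 208.2, 380.9] [630.  55.  21.]
bar_inlay 0.96 [272.4, 221.2, 376.2, 266.4] [571. 182.  35.]
square_inlay 0.92 [36.3, 219.1, 106.9, 279.5] [510.  23.  35.]
round_inlay 0.72 [189.7, 334.8, 209.9, 379.6] [622.  64.  35.]
```

View pics/w1.png

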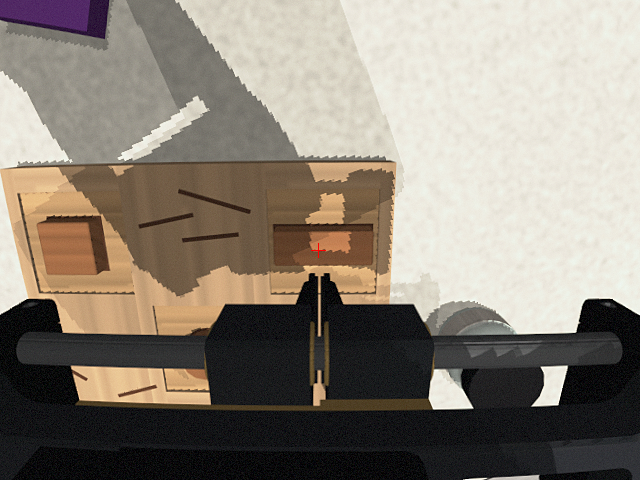

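The red tip mark at (318,250) sits on the bar inlay, which spans (273–376, 221–266), so the tip is close to its centre. The square is at (71,248). Descending.

>>> jog_arm:
  motion:
    - [[0, 0, 20], 0]
    - [[0, 0, 40], 0]
    - [[0, 0, 52], 0]
    - [[0, 0, 57], 0]
    - [[0, 0, 57], 0]

```text
t: 3.15
eef_pos: [572.6, 180.6, 68.6]
tcp_rot: [-3.141, -0.0, 2.772]
ft_force: [0.8, 0.0, 0.2]
opening: 0.006
grip_force: 0.0
```

>>> jog_arm:
  motion:
    - [[0, 0, 2], 0]
    - [[0, 0, 4], 0]
    - [[0, 0, 6], 0]
    - [[0, 0, 8], 0]
    - [[0, 0, 8], 0]

```text
t: 3.65
eef_pos: [573.0, 180.2, 60.8]
tcp_rot: [3.141, 0.0, 2.772]
ft_force: [0.3, 0.5, 3.4]
opening: 0.002
grip_force: 1.3
```

>>> jog_arm:
  motion:
    - [[0, 0, 1], 0]
    - [[0, 0, 2], 0]
    - [[0, 0, 3], 0]
    - [[0, 0, 4], 0]
    - [[0, 0, 4], 0]

```text
t: 4.15
eef_pos: [572.9, 180.2, 56.5]
tcp_rot: [3.141, 0.0, 2.772]
ft_force: [0.4, 0.4, 3.0]
opening: 0.005
grip_force: 1.6
```

>>> jog_arm:
  motion:
    - [[0, 0, 1.5], 0]
    - [[0, 0, 3], 0]
    - [[0, 0, 4.5], 0]
    - [[0, 0, 6], 0]
    - [[0, 0, 6], 0]

```text
t: 4.65
eef_pos: [572.9, 180.2, 50.4]
tcp_rot: [3.141, 0.0, 2.772]
ft_force: [1.7, 0.2, 3.8]
opening: 0.003
grip_force: 1.4
```

>>> jog_arm:
  motion:
    - [[0, 0, 0.5], 0]
    - [[0, 0, 1], 0]
    - [[0, 0, 1.5], 0]
    - [[0, 0, 2], 0]
    - [[0, 0, 2], 0]

```text
t: 5.15
eef_pos: [572.9, 180.2, 48.6]
tcp_rot: [3.141, 0.0, 2.772]
ft_force: [2.0, -0.5, 3.6]
opening: 0.006
grip_force: 1.7
```

>>> jog_arm:
  motion:
    - [[0, 0, 0.5], 0]
    - [[0, 0, 1], 0]
    - [[0, 0, 1], 0]

```text
t: 5.45
eef_pos: [572.9, 180.2, 47.9]
tcp_rot: [3.141, 0.0, 2.772]
ft_force: [1.0, -0.6, 6.4]
opening: 0.003
grip_force: 3.6
```

>>> jog_arm:
  motion:
    - [[0, 0, 0.5], 0]
    - [[0, 0, 0.7], 0]
    - [[0, 0, 0.7], 0]

```text
t: 5.75
eef_pos: [573.0, 180.2, 47.5]
tcp_rot: [3.141, 0.001, 2.772]
ft_force: [-0.0, -0.5, 9.9]
opening: 0.002
grip_force: 4.9
```

The bar is seated: the force is rising along the felt's slope. Lift, then over to the square at (509.5,20).

>>> jog_arm:
  motion:
    - [[0, 0, -10], 0]
    - [[0, 0, -40], 0]
    - [[0, -35, -52], 0]
    - [[0, -80, -52], 0]
    - [[0, -125, -52], 0]

```text
t: 6.25
eef_pos: [526.5, 62.8, 99.4]
tcp_rot: [-3.142, -0.0, 2.773]
ft_force: [0.5, -1.1, 0.6]
opening: 0.007
grip_force: 0.0
```

>>> jog_arm:
  motion:
    - [[1, -35, 0], 0]
    - [[1, -47, 10], 0]
    - [[1, -47, 25], 0]
    - [[1, -47, 30], 0]
    - [[1, -47, 30], 0]

```text
t: 6.75
eef_pos: [509.2, 20.4, 68.5]
tcp_rot: [-3.141, -0.002, 2.772]
ft_force: [-0.1, -0.1, -0.4]
opening: 0.005
grip_force: 0.0
```

```bash
sed -i 's/w1.png/w2.png/' b.py; python3 b.py
```

```text
[509.55123304  20.46789937  68.90138163] [0.34721571 0.05356917 0.09807876]
bar_tile 0.65 [550.5, 214.6, 639.3, 332.5] [562. 172.  21.]
bar_inlay 0.91 [561.7, 256.0, 640.0, 302.6] [561. 164.  35.]
square_inlay 0.8 [275.2, 247.1, 347.5, 307.6] [500.  20.  35.]
round_inlay 0.91 [429.7, 383.6, 483.9, 409.5] [604.  70.  35.]
```

View pics/w2.png

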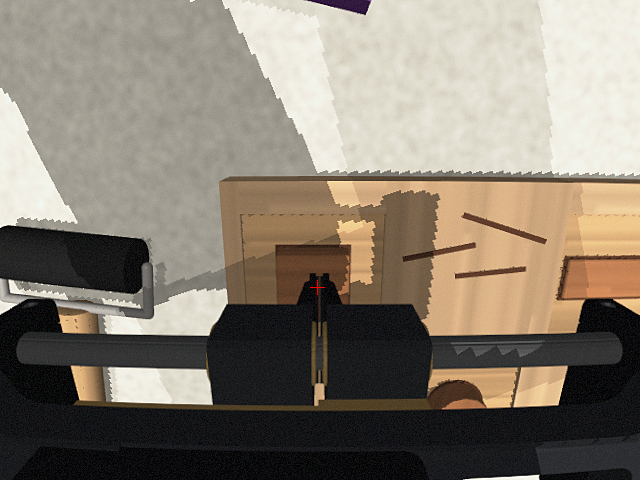

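The tips at (318,288) are over the square (275–350, from row 245), and the bar at (600,278) looks flush. Press the square.

>>> jog_arm:
  motion:
    - [[0, 0, 2], 0]
    - [[0, 0, 4], 0]
    - [[0, 0, 6], 0]
    - [[0, 0, 8], 0]
    - [[0, 0, 8], 0]

```text
t: 7.5
eef_pos: [509.7, 20.2, 60.7]
tcp_rot: [3.142, -0.0, 2.772]
ft_force: [0.5, 0.1, 0.4]
opening: 0.003
grip_force: 0.3
```

>>> jog_arm:
  motion:
    - [[0, 0, 2], 0]
    - [[0, 0, 4], 0]
    - [[0, 0, 5.5], 0]
    - [[0, 0, 7], 0]
    - [[0, 0, 7], 0]

```text
t: 8.0
eef_pos: [509.7, 20.2, 53.8]
tcp_rot: [3.142, -0.0, 2.772]
ft_force: [-0.1, 0.5, 2.8]
opening: 0.007
grip_force: 1.5
```

>>> jog_arm:
  motion:
    - [[0, 0, 1], 0]
    - [[0, 0, 2], 0]
    - [[0, 0, 3], 0]
    - [[0, 0, 4], 0]
    - [[0, 0, 4], 0]

```text
t: 8.5
eef_pos: [509.7, 20.2, 49.8]
tcp_rot: [3.142, -0.0, 2.772]
ft_force: [-1.6, 0.9, 3.4]
opening: 0.003
grip_force: 1.6
```

>>> jog_arm:
  motion:
    - [[0, 0, 0.5], 0]
    - [[0, 0, 1], 0]
    - [[0, 0, 1.5], 0]
    - [[0, 0, 2], 0]
    - [[0, 0, 2], 0]

```text
t: 9.0
eef_pos: [509.8, 20.2, 48.0]
tcp_rot: [3.141, 0.0, 2.772]
ft_force: [-1.5, 1.3, 6.4]
opening: 0.0
grip_force: 3.3
```

>>> jog_arm:
  motion:
    - [[0, 0, 0.5], 0]
    - [[0, 0, 0.7], 0]
    - [[0, 0, 0.7], 0]

```text
t: 9.3
eef_pos: [509.8, 20.2, 47.5]
tcp_rot: [3.141, 0.0, 2.772]
ft_force: [-2.1, 1.4, 9.7]
opening: 0.002
grip_force: 4.7
```

The square is seated. Next the round one at about (620.5,68).

>>> jog_arm:
  motion:
    - [[0, 0, -10], 0]
    - [[0, 0, -40], 0]
    - [[-20, 20, -52], 0]
    - [[-48, 48, -52], 0]
    - [[-76, 75, -52], 0]

```text
t: 9.8
eef_pos: [609.0, 63.1, 100.5]
tcp_rot: [3.141, 0.001, 2.771]
ft_force: [0.2, -0.9, -0.5]
opening: 0.007
grip_force: 0.0
```

>>> jog_arm:
  motion:
    - [[-10, 10, 0], 0]
    - [[-10, 10, 10], 0]
    - [[-10, 10, 25], 0]
    - [[-10, 10, 30], 0]
    - [[-10, 10, 30], 0]

```text
t: 10.3
eef_pos: [619.3, 67.9, 67.9]
tcp_rot: [-3.141, -0.003, 2.771]
ft_force: [-0.1, 0.3, 0.5]
opening: 0.004
grip_force: 0.0
```

```bash
sed -i 's/w2.png/w3.png/' b.py; python3 b.py
```

```text
[619.86220382  67.94049685  68.64138272] [ 0.0280239  -0.28862142  0.14226827]
bar_tile 0.68 [418.3, 36.2, 574.0, 195.5] [571. 182.  21.]
bar_tile 0.31 [37.1, 1.7, 605.8, 372.8] [560.  91.  21.]
bar_inlay 0.65 [429.9, 89.3, 565.6, 148.5] [571. 175.  35.]
square_inlay 0.84 [105.5, 81.0, 184.2, 161.9] [512.  23.  35.]
square_inlay 0.74 [68.2, 38.5, 224.0, 195.9] [511.  24.  35.]
round_inlay 0.6 [291.6, 250.9, 353.7, 306.1] [613.  72.  35.]
round_inlay 0.42 [102.1, 80.1, 183.2, 161.9] [512.  23.  35.]
```

View pics/w3.png

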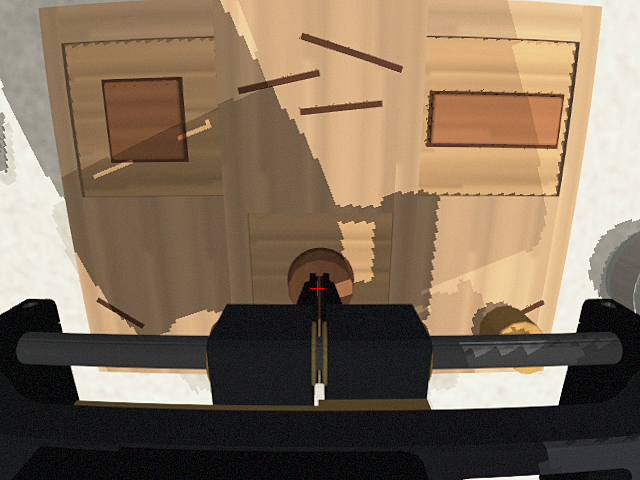

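The square (145,120) and the bar (495,120) are flush, and the tips at (318,288) are over the round inlay (centre about (321,280)). The weight at (515,335) is clear. Press the round one.

>>> jog_arm:
  motion:
    - [[0, 0, 2], 0]
    - [[0, 0, 4], 0]
    - [[0, 0, 6], 0]
    - [[0, 0, 8], 0]
    - [[0, 0, 8], 0]

```text
t: 11.05
eef_pos: [620.6, 68.4, 61.2]
tcp_rot: [3.142, -0.0, 2.772]
ft_force: [-1.2, -0.4, 1.6]
opening: 0.005
grip_force: 1.2
```

>>> jog_arm:
  motion:
    - [[0, 0, 2], 0]
    - [[0, 0, 4], 0]
    - [[0, 0, 5.5], 0]
    - [[0, 0, 7], 0]
    - [[0, 0, 7], 0]

```text
t: 11.55
eef_pos: [620.6, 68.4, 54.0]
tcp_rot: [3.142, -0.0, 2.772]
ft_force: [-0.7, 0.5, 2.2]
opening: 0.009
grip_force: 1.5
```

>>> jog_arm:
  motion:
    - [[0, 0, 1], 0]
    - [[0, 0, 2], 0]
    - [[0, 0, 3], 0]
    - [[0, 0, 4], 0]
    - [[0, 0, 4], 0]

```text
t: 12.05
eef_pos: [620.6, 68.4, 50.1]
tcp_rot: [3.142, -0.0, 2.772]
ft_force: [-0.4, 0.2, 2.8]
opening: 0.004
grip_force: 1.6
```

>>> jog_arm:
  motion:
    - [[0, 0, 0.5], 0]
    - [[0, 0, 1], 0]
    - [[0, 0, 1.5], 0]
    - [[0, 0, 2], 0]
    - [[0, 0, 2], 0]

```text
t: 12.55
eef_pos: [620.7, 68.3, 48.3]
tcp_rot: [3.141, 0.0, 2.772]
ft_force: [-1.6, -0.1, 5.3]
opening: 0.004
grip_force: 2.6
```

>>> jog_arm:
  motion:
    - [[0, 0, 0.5], 0]
    - [[0, 0, 0.9], 0]
    - [[0, 0, 0.9], 0]

```text
t: 12.85
eef_pos: [620.7, 68.4, 47.7]
tcp_rot: [3.141, 0.0, 2.772]
ft_force: [-2.2, 0.7, 8.7]
opening: 0.005
grip_force: 4.2
```

>>> jog_arm:
  motion:
    - [[0, 0, -10], 0]
    - [[0, 0, -40], 0]
    - [[0, 0, -80], 0]
    - [[0, 0, -110], 0]
    - [[0, 0, -110], 0]

```text
t: 13.35
eef_pos: [622.1, 68.4, 161.7]
tcp_rot: [3.139, 0.006, 2.772]
ft_force: [0.4, 0.7, 0.2]
opening: 0.007
grip_force: 0.0
```

>>> jog_arm:
  motion:
    - [[0, 0, 0], 0]
    - [[0, 0, 0], 0]
    - [[0, 0, 0], 0]

```text
t: 13.65
eef_pos: [620.2, 68.3, 156.1]
tcp_rot: [-3.141, -0.002, 2.772]
ft_force: [0.3, 0.1, 0.7]
opening: 0.005
grip_force: 0.0
```

```bash
python3 -c "
from h import *
p=read_camera('side');cv2.imwrite('pics/s4.png',cv2.resize(p['img'][180:360,180:450],None,fx=2.9,fy=2.9))"
```

```text
(no output)
```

View pics/s4.png

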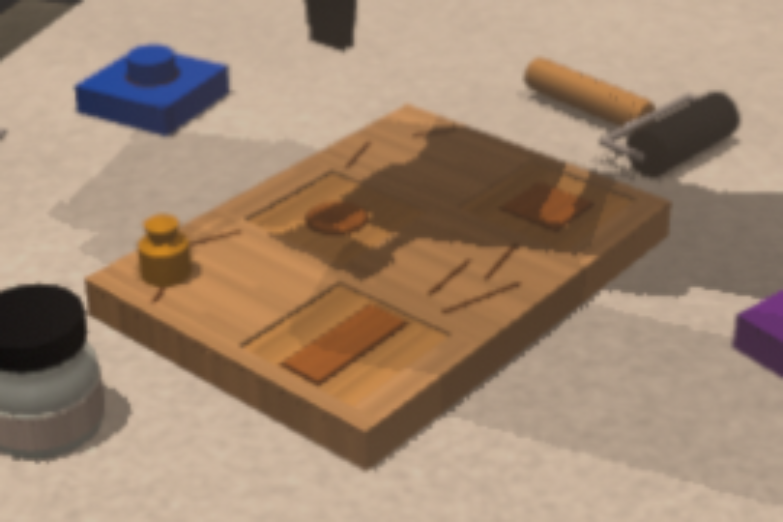

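All three inlays are flush: bar (345,343), square (547,207), round (337,217). The weight, jar and roller are where they were, and the fingers are clear.

```bash
python3 -c "
from cell import *
print(job_done())"
```

```text
the job is handed in; nothing more can be done
None
```

I pressed the bar, then the square, then the round inlay flush with under 10 N each, saw the weight, jar and roller still in place in the last picture, and handed the job in at about 14 s; no verdict came back.

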